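# Shut the row of sample tubes

## Robot

A 7-joint arm with a two-finger parallel gripper is mounted at the origin on a cart in front of the work surface, level with it; the furniture and walls round the work are solid. World frame = base frame: x ahead of the robot, y to its left, z up, the work surface at z = 0. Lengths are in m, angles in rad, forces in N, time in s.
With the tool pointing down it reaches from about 0.4 to 0.85 m from the base axis. Payload 10.4 kg.
Tool frame: the origin (TCP) lies on the centre line of the jaws, within the pads' length; the fingertips stand 14 mm ahead of it and the grasp point (between the pads) lies 5 mm behind it (manip.tip_reach is the distance from the TCP to the fingertips, in m); z points along the fingers, y is the line along which they close (so a half turn about z gives the same grasp; the last joint's range is limited). The gripper opens to 85 mm and grips with 20 to 120 N. Pads are 22 mm wide; open, the fingers measure 114 mm over their backs; the gripper's body (76 mm by 85 mm) begins 54 mm behind the grasp point. The pads swing forward as they close: fully open they stand 13 mm farther back than shut.
Start: joints at [1.166, 0.332, -0.065, 1.46, 0.022, 1.35, -0.088], TCP at [0.233, -0.58, 0.245] pointing down, gripper open.
Joint ranges: [-2.6, 2.6], [-0.5, 2.12], [-1.47, 1.34], [0.16, 2.42], [-1.27, 4.41], [0.06, 2.06], [-2.6, 2.6]. Speed limits (rad/s): [2.22, 2.22, 2.79, 2.79, 3.14, 3.14, 3.14].

## Interface

Orientations are given as a unit quaternion [x, y, z, w].
In Python, from workcell import manip gives the robot as it stands.
- The arm moves only by the shell command python3 -m pendant 'ROWS' [FORCE]. ROWS is JSON, a list of rows, each a list of 7 numbers: the shift along the tool's x, y, z in units of 50 mm (1.0 is 50 mm), then the turn, a rotation vector about the tool's x, y, z in units of 8 degrees (1.0 is 8 degrees), then the opening, from -1 (shut) to 1 (fully open), so that 0 is half open. In form: [[dx, dy, dz, ax, ay, az, jaw], ...]. A call has exactly 10 rows; each row is the pose to reach, as a shift and turn from the pose commanded when the call began, along the tool's axes at that moment; what a row does not reach only later rows make up. A row lasts 1/8 s, in which the tool goes at most 62.5 mm and 10.7 degrees, less where a joint would pass 70% of its speed; a pose out of reach is approached as far as the arm can. A call with a gripper value outside its range is refused whole. The fingers move at their own pace and stop on an object; FORCE is the grip in N (left out, the last holds). Time passes only in rows, so rows that repeat a pose let the fingers close, or fill a call up. It gives the time, the measured TCP pose, the force, the opening and the grip force at its end, in the units of the state.
- manip.get_obs(): the state, without advancing time (a new reading comes with each control period).
- manip.camera(name): name is "scene" or "top" or "wrist"; returns (picture, depth): 384x512x3 uint8, red, green, blue; 384x512 float32, m along the optical axis (not along the pixel's ray), 0 where there is no reading.
- manip.get_calibration(name): a dict with "fx", "fy", "cx", "cy" (pixels), "D" ([k1, k2, p1, p2, k3] as OpenCV has them; the pictures are not rectified), "xyz" and "orientation" of the camera in the world. Camera axes: x right, y up, looking along -z (the intrinsics and any distortion apply to the point x, -y, -z); pixel columns grow to the right and rows downward; lengths in m; the calibration is good to about 2 mm. A picture is of the moment at which its call begins: read the wrist's pose just before it. get_calibration takes no time and is no camera call; for the wrist camera it gives the pose at the moment of the call.
- manip.hand_in(): hands the job in; it is judged then, once.
Trained networks look in the newest picture that a camera, given by its name, has taken for a name from the list of things; names that differ only in an ending like _2 or _b are one class to them, and where a whole thing is asked for, a point or a joint stands for the part that bears it (a point fixed in the world has none). Each returns a list of dicts, best first, with "p" (0 to 1); they miss things now and then, are a little off and sometimes report something else, mostly with a low value. They report only what shows in the picture. A call takes as long as a camera call.
- manip.find_in(thing, camera): "box" ([left, top, right, bottom] in pixels, round what is visible of it).
- manip.trace(thing, camera): "pixels" (384x512 bool, what is visible of it) and "box" ([left, top, right, bottom] in pixels, round what is visible of it).
- manip.tip_of(thing, camera): "pixel" ([column, row] in pixels: a listed point, or the origin of a listed thing).
The state is a dict: "clock": time; "joint_pos": joint angles; "joint_velocities": joint speeds; "tau": joint torques, N m; "position": TCP position; "ee_rot": TCP orientation; "ft_force": force on the tool from outside, world axes, zero at the start; "torque": the same for the moment, N m; "grip_width": opening from 0.0 (shut) to 1.0 (fully open); "grasp_force": force on a finger pad.
Only numpy, scipy, OpenCV 4.12 (cv2) and the standard library are available. Lean on these libraries where they do the work, as an engineer would, in place of code of your own. Each camera call takes 0.05 s, during which the arm holds its last target. There are 200 camera calls.

## Task

The samples in the full row of five tubes in the metal cooling block are ready to be stored: with the fingers closed, run the fingertips lightly along that row, starting at the end of the row on the hinge side of the lids, so that the lids fold over and are fully shut one after another from that end to the other. Leave the two tubes in the other row standing open, since they are still drying, and do not lift, grip or push away the block or disturb the things round it; finish with the hand clear.

Things in the scene. Friction and masses are not known exactly. Their poses are not given: they have to be found in the camera images.
- tube_block: loose aluminium cooling block, 152 mm long (its x axis) x 80 mm wide (y) x 39 mm high, 0.95 kg, on rubber feet; origin at the centre of its underside, z up. Two rows of five wells along x, wells 28 mm apart. The row at y = +20 mm is full: five tubes. The row at y = -20 mm holds two, in the wells at x = -28 and +28 mm. Tubes sit fast in the block, rims 53 mm above the bench, collars 19 mm across
- row_start (a point): centre of the top of the lid, when shut, of tube 1 of the row of five (block frame x = -56, y = 20, z = 56 mm): the end where the stroke begins. Every lid hinges on the -x side of its tube, at rim height, 10.5 mm from the tube's axis, so open lids show their outer faces to -x and a fingertip moving along the block's +x folds them over. Nothing stands on the block before this tube
- row_end (a point): the same point of tube 5, 112 mm further along the block's +x: the end of the stroke
- lid_1 (a joint): hinge angle of the lid of tube 1 of the row of five (the one at row_start): 0 rad = fully shut, grows as it opens (starts at 0.9 to 1.6, limit 1.9). Lids are discs 20 mm across, 3 mm thick, lip ends 23 mm from the hinge; open ones reach 77 mm, shut ones 56 mm above the bench. The stiff hinges stay where left, no spring: 0.25 N at the lip folds one, more near the hinge
- lid_2 (a joint): hinge angle of the lid of tube 2 of the row of five: 0 rad = fully shut, grows as it opens (starts at 0.9 to 1.6, limit 1.9)
- lid_3 (a joint): hinge angle of the lid of tube 3 of the row of five: 0 rad = fully shut, grows as it opens (starts at 0.9 to 1.6, limit 1.9)
- lid_4 (a joint): hinge angle of the lid of tube 4 of the row of five: 0 rad = fully shut, grows as it opens (starts at 0.9 to 1.6, limit 1.9)
- lid_5 (a joint): hinge angle of the lid of tube 5 of the row of five (the one at row_end): 0 rad = fully shut, grows as it opens (starts at 0.9 to 1.6, limit 1.9)
- drying_lid_1 (a joint): hinge angle of the lid of the other row's tube at block x = -28, y = -20 mm; to stay open (starts at 1.0 to 1.6 rad)
- drying_lid_2 (a joint): hinge angle of the lid of the other row's tube at block x = +28, y = -20 mm; to stay open (starts at 1.0 to 1.6 rad)
- vial_0: bystander: screw-capped sample vial, 23 mm across, 52 mm high, standing near the bench's front edge; origin under its centre
- vial_1: bystander: screw-capped sample vial, 23 mm across, 52 mm high, beside the block on the side of the row of two; origin under its centre
- vial_2: bystander: screw-capped sample vial, 23 mm across, 52 mm high, beside the block on the side of the row of two; origin under its centre
- marker_pen: bystander: pen 116 mm long, 10 mm thick, lying beside the block on the side of the row of five; origin under its middle, its y axis along the pen
- tape_roll: bystander: roll of tape, 68 mm across, 19 mm high, lying flat; origin under its centre
- pinch_clip: bystander: small steel tube clip, 56 mm long (its y axis), 14 mm high, behind the block; origin under its middle
- stopper_box: bystander: card box, 70 x 70 x 32 mm, behind the block; origin under its centre
- tweezers: bystander: steel forceps, 129 mm long (their y axis), 9 mm high, lying to the left; origin under their middle

How it is judged:
By the outcome, as a careful person would: the job done as asked, in the order asked, and still so for the second after the job is handed in, with the robot touching nothing.
It also fails if it takes over 42 s, if anything falls off the work surface, if the arm or the gripper's body presses on something with over 40 N, if the wrist force passes 120 N, or if a joint passes its speed limit or range.

## Working session

There is one attempt and no reset: what is moved stays moved. The work goes in short steps, Python scripts to look and compute and a shell command to move; the robot and the scene stay as the last step left them, time stands still between calls to the robot, and variables do not carry over. Pictures are saved under pics/ and viewed, at most 10 in all, crops included, and the job is handed in when it is done.

```bash
mkdir -p pics; cat > h.py <<'E'
import numpy as np, cv2
from scipy.spatial.transform import Rotation as R
from workcell import manip
def cloud(cam,px,depth,cal=None):
    c=cal or manip.get_calibration(cam)
    px=np.asarray(px,float).reshape(-1,2)
    K=np.array([[c['fx'],0,c['cx']],[0,c['fy'],c['cy']],[0,0,1]])
    n=cv2.undistortPoints(px[:,None],K,np.array(c['D'],float))[:,0]
    d=np.asarray(depth,float).reshape(-1,1)
    p=np.hstack([n[:,:1]*d,-n[:,1:]*d,-d])
    return R.from_quat(c['orientation']).apply(p)+np.array(c['xyz'])
E
python3 - <<'E'
from h import *
o=manip.get_obs();print(o['clock'],o['position'],o['ee_rot'],o['grip_width'])
ims=[]
for n in ['top','scene']:
    im,d=manip.camera(n);cv2.imwrite(f'pics/{n}0.png',im[...,::-1])
    print(n,manip.get_calibration(n))
    np.save(n+'_d.npy',d)
    for t in ['tube_block','row_start','row_end']:
        for r in manip.tip_of(t,n)[:2]:
            u,v=r['pixel'];z=d[int(v),int(u)];print(t,r['p'],r['pixel'],cloud(n,[u,v],z))
E
```

```text
0.0 [ 0.23274668 -0.57965111  0.24449202] [ 9.81832964e-01  1.89745897e-01 -1.53905725e-04 -7.07607762e-04] 1.0049356404361744
top {'fx': 398.98828143908213, 'fy': 398.98828143908213, 'cx': 257.6857598514547, 'cy': 188.67359927967783, 'D': array([0.01760052, 0.        , 0.        , 0.        , 0.        ]), 'xyz': array([0.46297234, 0.11817032, 0.98109612]), 'orientation': array([ 0.03806086, -0.05636856, -0.69716696,  0.71367513])}
row_start 0.89 [260.1, 195.9] [[0.57574911 0.08818025 0.01329897]]
row_start 0.23 [213.5, 229.8] [[0.48981375 0.19557961 0.05027892]]
row_end 0.83 [257.2, 242.6] [[0.46263671 0.09430902 0.07054893]]
scene {'fx': 364.98536728668876, 'fy': 364.98536728668876, 'cx': 259.416107139586, 'cy': 191.62530576091066, 'D': array([-0.07862589,  0.        ,  0.        ,  0.        ,  0.        ]), 'xyz': array([ 0.0595758 , -0.27078592,  0.61941175]), 'orientation': array([ 0.3744128 , -0.19164059, -0.41129256,  0.80865776])}
tube_block 0.86 [241.4, 229.1] [[0.48777097 0.08814982 0.03964247]]
row_start 0.97 [261.9, 206.5] [[0.55177327 0.07898668 0.06444545]]
row_end 0.96 [232.0, 226.5] [[0.46253542 0.0925191  0.06601559]]
```

View pics/top0.png

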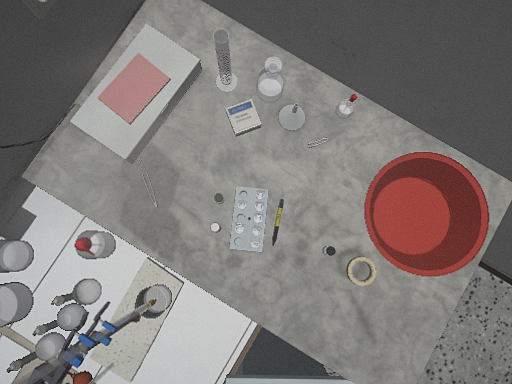

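View pics/scene0.png

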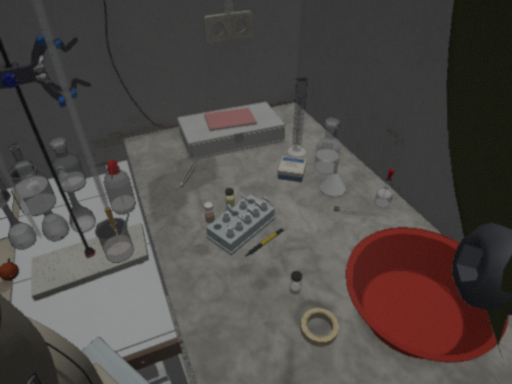

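The top view shows the block at about (249,219). The row of five is on its right, by the pen, and the drying row is on its left. Row_start is at the far end (260,196) and row_end at the near end (257,243). The scene view agrees. There is a red tub between the start pose and the block.

```bash
python3 - <<'E'
from h import *
im,_=manip.camera('top')
d=np.load('top_d.npy');c=manip.get_calibration('top')
def onz(cam,px,z):
    a=cloud(cam,px,1.0)[0];o=np.array(manip.get_calibration(cam)['xyz']);r=a-o
    return o+r*(z-o[2])/r[2]
t=manip.trace('tube_block','top')[0];m=t['pixels'];v,u=np.nonzero(m)
P=cloud('top',np.c_[u,v],d[v,u]);P=P[(P[:,2]>.03)&(P[:,2]<.046)]
rect=cv2.minAreaRect((P[:,:2]*1000).astype(np.float32));print('top face',rect,np.median(P[:,2]),t['p'])
for cam,rs,re in [('top',[260.1,195.9],[257.2,242.6]),('scene',[261.9,206.5],[232,226.5])]:
    a,b=onz(cam,rs,.056),onz(cam,re,.056);print(cam,a,b,np.linalg.norm(b-a),np.degrees(np.arctan2(*(b-a)[1::-1])))
vv,uu=np.mgrid[0:384:2,0:512:2];vv=vv.ravel();uu=uu.ravel();Q=cloud('top',np.c_[uu,vv],d[vv,uu])
k=(Q[:,1]<-.05)&(Q[:,0]>.2);B=Q[k&(Q[:,2]>.05)];print('tub',B.min(0),B.max(0))
k=(abs(Q[:,0]-.5)<.2)&(abs(Q[:,1]-.1)<.13)&(Q[:,2]>.02);print('near block zmax',Q[k].max(0),Q[k].min(0))
print(manip.tip_reach, manip.get_obs()['clock'])
E
```

```text
top face ((519.5849609375, 114.7708511352539), (76.02114868164062, 147.67091369628906), 85.17842864990234) 0.03783716463346476 0.8
top [0.57077319 0.08950347 0.056     ] [0.46263135 0.09392776 0.056     ] 0.10823230697849755 177.65722577759058
scene [0.55926351 0.0843095  0.056     ] [0.46982834 0.09909434 0.056     ] 0.09064900068200922 170.61312974672805
tub [ 0.39756015 -0.50705115  0.05001553] [ 0.92101253 -0.05023798  0.4664772 ]
near block zmax [0.595358   0.20403576 0.98109612] [0.44510221 0.0744786  0.02035245]
0.014 0.5
```

```bash
python3 - <<'E'
from h import *
d=np.load('top_d.npy')
v,u=np.mgrid[150:280:2,362:490:2];v=v.ravel();u=u.ravel();Q=cloud('top',np.c_[u,v],d[v,u]);Q=Q[d[v,u]>0]
print(np.percentile(Q[:,2],[5,50,90,99,100]),Q[Q[:,2]>.1].min(0),Q[Q[:,2]>.1].max(0))
E
```

```text
Traceback (most recent call last):
ValueError: zero-size array to reduction operation minimum which has no identity
```

```bash
python3 -m pendant '[[0,0,-1,0,0,0,1],[0,0,-1.6,0,0,0,0],[0.8,-0.8,-1.8,0,0,-0.8,-1],[1.6,-1.6,-1.8,0,0,-1.6,-1],[2.4,-2.4,-1.8,0,0,-2.4,-1],[3.2,-3.2,-1.8,0,0,-3.2,-1],[4,-4,-1.8,0,0,-4,-1],[4.8,-4.8,-1.8,0,0,-4.8,-1],[5.6,-5.6,-1.8,0,0,-5.6,-1],[6.4,-6.4,-1.8,0,0,-6.4,-1]]'
```

```text
clock: 1.75
position: [0.411, -0.162, 0.3356]
ee_rot: [0.802, 0.597, 0.0, 0.001]
ft_force: [0.7, 0.2, 0.0]
grip_width: -0.001
grasp_force: 0.0
```

```bash
python3 -m pendant '[[0.9,0.1,0,0,0,-0.3,-1],[1.8,0.2,0,0,0,-0.6,-1],[2.7,0.3,0.2,0,0,-0.9,-1],[3.6,0.4,0.6,0,0,-1.2,-1],[4.5,0.5,1,0,0,-1.4,-1],[5.0,0.6,1.3,0,0,-1.6,-1],[5.4,0.6,1.5,0,0,-1.6,-1],[5.4,0.6,1.5,0,0,-1.6,-1],[5.4,0.6,1.5,0,0,-1.6,-1],[5.4,0.6,1.5,0,0,-1.6,-1]]'
cat > look.py <<'E'
import sys
from h import *
o=manip.get_obs();c=manip.get_calibration('wrist');im,d=manip.camera('wrist')
cv2.imwrite(f'pics/{sys.argv[1]}.png',im[...,::-1]);np.save('w_d.npy',d)
print(c['xyz'],o['position'],np.degrees(2*np.arctan2(o['ee_rot'][1],o['ee_rot'][0])),o['ft_force'],o['clock'])
def onz(px,z):
    a=cloud('wrist',px,1.0,c)[0]-c['xyz'];return c['xyz']+a*(z-c['xyz'][2])/a[2]
for t in ['row_start','row_end']:
    for r in manip.tip_of(t,'wrist')[:1]: print(t,r['p'],r['pixel'],onz(r['pixel'],.056))
for t in manip.trace('tube_block','wrist')[:1]:
    v,u=np.nonzero(t['pixels']);P=cloud('wrist',np.c_[u,v],d[v,u],c);T=P[(P[:,2]>.034)&(P[:,2]<.044)]
    print('block',t['p'],len(T),np.median(T[:,2]),cv2.minAreaRect((T[:,:2]*1000).astype(np.float32)),'zmax',np.percentile(P[:,2],[90,99]))
E
python3 look.py w1
```

```text
clock: 3.0
position: [0.5181, 0.0847, 0.2609]
ee_rot: [0.733, 0.681, 0.0, 0.001]
ft_force: [-0.0, -0.5, 0.3]
grip_width: -0.001
grasp_force: 0.0
[0.52269655 0.15510721 0.38902956] [0.51810156 0.08470469 0.26087024] 85.7884029095087 [-0.03280068 -0.46941811  0.27133926] 3.0
row_start 0.86 [300.6, 166.2] [0.57049039 0.08930309 0.056     ]
row_end 0.77 [211.1, 165.6] [0.46172228 0.09816067 0.056     ]
block 0.69 4952 0.03870744779262916 ((517.350830078125, 113.62017059326172), (76.69598388671875, 149.0454864501953), 85.19600677490234) zmax [0.06241444 0.07423426]
```

View pics/w1.png

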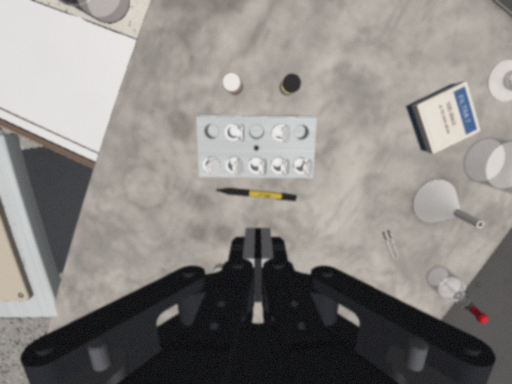

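The wrist view shows the row of five at image row 165, from (211,166) to (301,166), with the hinge side on the right. The drying tubes are at (233,131) and (281,131). The pen is well clear. I'll go down before tube 1.

```bash
python3 -m pendant '[[0.08,0.9,0.5,0,0,0.07,-1],[0.16,1.84,1.2,0,0,0.07,-1],[0.16,1.84,1.9,0,0,0.07,-1],[0.16,1.84,2.6,0,0,0.07,-1],[0.16,1.84,3.2,0,0,0.07,-1],[0.16,1.84,3.6,0,0,0.07,-1],[0.16,1.84,3.7,0,0,0.07,-1],[0.16,1.84,3.75,0,0,0.07,-1],[0.16,1.84,3.75,0,0,0.07,-1],[0.16,1.84,3.75,0,0,0.07,-1]]'
cat > st.py <<'E'
from h import *
o=manip.get_obs();p=np.array(o['position']);C=np.array([.5174,.1137]);ex=np.array([-.9965,.0837]);ey=np.array([-.0837,-.9965])
q=p[:2]-C;print('block xy mm',1e3*q@ex,1e3*q@ey,'tip z',1e3*(p[2]-.014),'yaw',np.degrees(2*np.arctan2(o['ee_rot'][1],o['ee_rot'][0])),o['ee_rot'][2:],'F',o['ft_force'],o['clock'])
E
python3 st.py
```

```text
clock: 4.45
position: [0.6107, 0.0872, 0.0737]
ee_rot: [0.735, 0.678, 0.0, 0.0]
ft_force: [-0.5, -1.1, -1.0]
grip_width: 0.0
grasp_force: 0.0
block xy mm -95.23087576408221 18.638861669347566 tip z 59.650909267881524 yaw 85.31045142809374 [0.00047798 0.00046902] F [-0.52372902 -1.13766082 -1.02173952] 4.45
```

```bash
python3 -m pendant '[[-0.03,0,0.04,0,0,0,-1],[-0.03,-0.08,0.04,0,0,0,-1],[-0.03,-0.16,0.04,0,0,0,-1],[-0.03,-0.24,0.04,0,0,0,-1],[-0.03,-0.32,0.04,0,0,0,-1],[-0.03,-0.4,0.04,0,0,0,-1],[-0.03,-0.48,0.04,0,0,0,-1],[-0.03,-0.56,0.04,0,0,0,-1],[-0.03,-0.64,0.04,0,0,0,-1],[-0.03,-0.7,0.04,0,0,0,-1]]'; python3 st.py
python3 -m pendant '[[0,0,0.01,0,0,0,-1],[0,0,0.01,0,0,0,-1],[0,0,0.02,0,0,0,-1],[0,0,0.02,0,0,0,-1],[0,0,0.02,0,0,0,-1],[0,0,0.02,0,0,0,-1],[0,0,0.02,0,0,0,-1],[0,0,0.02,0,0,0,-1],[0,0,0.02,0,0,0,-1],[0,0,0.02,0,0,0,-1]]'; python3 st.py
```

```text
clock: 5.7
position: [0.5749, 0.0885, 0.0707]
ee_rot: [0.735, 0.678, -0.0, -0.0]
ft_force: [0.2, 0.1, -0.5]
grip_width: 0.001
grasp_force: 0.1
block xy mm -59.37346038227665 20.30448243406339 tip z 56.7239377652814 yaw 85.32159694755387 [-1.43864846e-04 -2.69730313e-05] F [ 0.2417879   0.12017216 -0.52391403] 5.7
clock: 6.95
position: [0.5751, 0.0885, 0.0703]
ee_rot: [0.735, 0.678, -0.0, -0.0]
ft_force: [-5.7, -1.0, 9.3]
grip_width: 0.001
grasp_force: 4.6
block xy mm -59.589026411390414 20.277695672645205 tip z 56.27287565358692 yaw 85.31467211518617 [-3.27736414e-04 -1.10253746e-05] F [-5.66846568 -1.02836571  9.28749641] 6.95
```

```bash
python3 -m pendant '[[0,0,-0.01,0,0,0,-1],[0,-0.1,-0.012,0,0,0,-1],[0,-0.2,-0.012,0,0,0,-1],[0,-0.3,-0.012,0,0,0,-1],[0,-0.4,-0.012,0,0,0,-1],[0,-0.5,-0.012,0,0,0,-1],[0,-0.6,-0.012,0,0,0,-1],[0,-0.7,-0.012,0,0,0,-1],[0,-0.8,-0.012,0,0,0,-1],[0,-0.9,-0.012,0,0,0,-1]]'; python3 st.py
```

```text
clock: 8.2
position: [0.5303, 0.0922, 0.0706]
ee_rot: [0.735, 0.678, 0.0, 0.0]
ft_force: [0.5, 0.4, 1.2]
grip_width: 0.003
grasp_force: 0.5
block xy mm -14.676804013200554 20.392538680150622 tip z 56.551521232216196 yaw 85.31092428371446 [0.00018133 0.00019066] F [0.51002298 0.44337625 1.17669389] 8.2
```

```bash
python3 -m pendant '[[0,-0.1,0.004,0,0,0,-1],[0,-0.2,0.004,0,0,0,-1],[0,-0.3,0.004,0,0,0,-1],[0,-0.4,0.004,0,0,0,-1],[0,-0.5,0.004,0,0,0,-1],[0,-0.6,0.004,0,0,0,-1],[0,-0.7,0.004,0,0,0,-1],[0,-0.8,0.004,0,0,0,-1],[0,-0.9,0.004,0,0,0,-1],[0,-0.9,0.004,0,0,0,-1]]'; python3 st.py
```

```text
clock: 9.45
position: [0.485, 0.0959, 0.0702]
ee_rot: [0.735, 0.678, -0.0, -0.0]
ft_force: [-0.9, 0.1, 6.9]
grip_width: -0.001
grasp_force: 3.5
block xy mm 30.822183336567644 20.441683042534894 tip z 56.24752091046396 yaw 85.3265973222807 [-3.37550070e-04 -8.30449684e-05] F [-0.88856283  0.08517573  6.88006495] 9.45
```

```bash
python3 -m pendant '[[0,-0.1,-0.004,0,0,0,-1],[0,-0.2,-0.004,0,0,0,-1],[0,-0.3,-0.004,0,0,0,-1],[0,-0.4,-0.004,0,0,0,-1],[0,-0.5,-0.004,0,0,0,-1],[0,-0.6,-0.004,0,0,0,-1],[0,-0.7,-0.004,0,0,0,-1],[0,-0.8,-0.004,0,0,0,-1],[0,-0.9,-0.004,0,0,0,-1],[0,-0.95,-0.004,0,0,0,-1]]'; python3 st.py
python3 -m pendant '[[0,-0.05,-0.1,0,0,0,-1],[0,-0.05,-0.5,0,0,0,-1],[0,-0.05,-1,0,0,0,-1],[0,0,-1.6,0,0,0,-1],[0,0,-2.2,0,0,0,-1],[0,0.3,-2.6,0,0,0,-1],[0,0.6,-2.8,0,0,0,-1],[0,0.8,-2.8,0,0,0,-1],[0,0.8,-2.8,0,0,0,-1],[0,0.8,-2.8,0,0,0,-1]]'; python3 look.py w2
python3 - <<'E'
from h import *
im=cv2.imread('pics/w2.png');cv2.imwrite('pics/w2c.png',cv2.resize(im[80:260,150:400],None,fx=3,fy=3,interpolation=cv2.INTER_CUBIC))
E
```

```text
clock: 10.7
position: [0.4375, 0.0997, 0.0701]
ee_rot: [0.735, 0.678, -0.0, -0.0]
ft_force: [0.4, 0.6, 0.5]
grip_width: -0.004
grasp_force: 0.0
block xy mm 78.47060034242995 20.684042278793218 tip z 56.1453857856528 yaw 85.32739852446073 [-0.00041555 -0.00014485] F [0.39821922 0.59735036 0.47669776] 10.7
clock: 11.95
position: [0.4773, 0.0966, 0.2098]
ee_rot: [0.735, 0.678, -0.0, -0.0]
ft_force: [-0.5, 0.5, 0.1]
grip_width: -0.0
grasp_force: 0.0
[0.48276555 0.16690932 0.33796274] [0.4773412  0.09661507 0.20977861] 85.34573794182482 [-0.52643362  0.47351632  0.07774056] 11.95
row_start 0.92 [346.1, 184.9] [0.56943054 0.08728328 0.056     ]
row_end 0.62 [290.9, 156.3] [0.51266852 0.12213918 0.056     ]
block 0.89 6417 0.038647389196458215 ((517.6862182617188, 113.26085662841797), (76.78636932373047, 148.7506866455078), 85.42936706542969) zmax [0.05590349 0.0710077 ]
```

View pics/w2c.png

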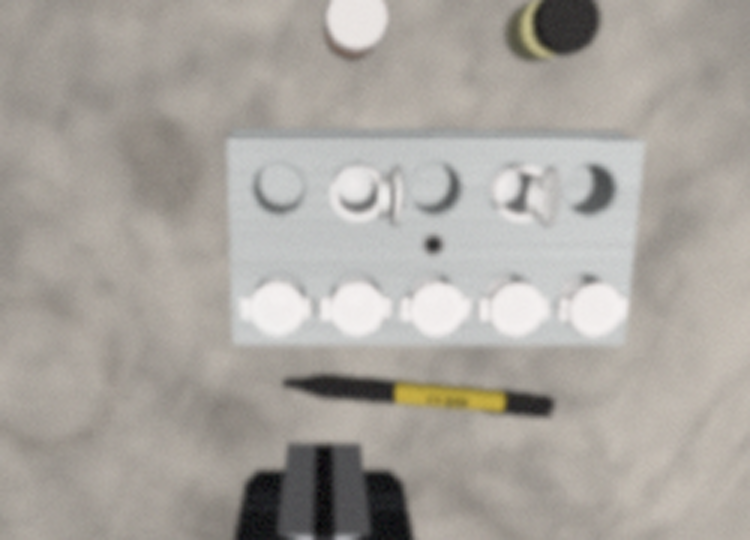

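All five lids lie flat at crop row ~308 (x 275 to 595). The drying lids at (395,193) and (540,193) are still open, and the block hasn't moved. I'll check the lid tilts from depth before handing in.

```bash
python3 - <<'E'
from h import *
c=manip.get_calibration('wrist');d=np.load('w_d.npy')
v,u=np.mgrid[150:215,200:380];v=v.ravel();u=u.ravel();P=cloud('wrist',np.c_[u,v],d[v,u],c)
C=np.array([.5176,.1135]);t=np.radians(175.3);ex=np.array([np.cos(t),np.sin(t)]);ey=np.array([-ex[1],ex[0]])
bx=(P[:,:2]-C)@ex*1e3;by=(P[:,:2]-C)@ey*1e3
for i in range(5):
    k=(np.hypot(bx-(-56+28*i),by-20)<8);A=np.c_[bx[k]+56-28*i,np.ones(k.sum())]
    s=np.linalg.lstsq(A,P[k,2]*1e3,rcond=None)[0];print(i+1,k.sum(),'slope rad',s[0].round(3),'z',s[1].round(2),P[k,2].max())
E
```

```text
1 212 slope rad -0.484 z 53.95 0.05808720617905172
2 203 slope rad -0.448 z 54.54 0.05815797051954702
3 194 slope rad -0.331 z 54.89 0.0580624549141634
4 188 slope rad -0.19 z 55.17 0.05836655159643733
5 187 slope rad -0.117 z 55.57 0.05845086751711792
```

```bash
python3 - <<'E'
from h import *
c=manip.get_calibration('wrist');d=np.load('w_d.npy')
v,u=np.mgrid[150:215,200:380];v=v.ravel();u=u.ravel();P=cloud('wrist',np.c_[u,v],d[v,u],c)
C=np.array([.5176,.1135]);t=np.radians(175.3);ex=np.array([np.cos(t),np.sin(t)]);ey=np.array([-ex[1],ex[0]])
bx=(P[:,:2]-C)@ex*1e3;by=(P[:,:2]-C)@ey*1e3
for i in range(5):
    x=bx+56-28*i
    k=(np.hypot(x,by-20)<11)&(P[:,2]>.0535)
    m=np.median(x[k]);k&=abs(x-m)<7
    s=np.polyfit(x[k]-m,P[k,2]*1e3,1);print(i+1,k.sum(),'slope',s[0].round(3),'z',s[1].round(2),'med x',m.round(1))
E
```

```text
1 208 slope 0.01 z 56.34 med x -0.0
2 215 slope -0.002 z 56.39 med x -0.0
3 214 slope 0.004 z 56.45 med x -0.1
4 210 slope -0.014 z 56.4 med x 0.1
5 214 slope -0.019 z 56.4 med x -0.5
```

All five lids are flat, with tilt under 0.02 rad and tops at about 56 mm.

```bash
python3 -c "
from workcell import manip
print(manip.hand_in())"
```

```text
the job is handed in; nothing more can be done
None
```

I shut all five lids in order from the hinge-side end and handed the job in; both drying lids are still open, the block has not moved noticeably, and the hand is clear.

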